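# Clamp a belt tensioner and hold its sprung arm wound to the stop

### The job

A belt tensioner lies loose on the bed of the screw clamp. First turn the clamp's crank clockwise, seen from above, as far as it will go, so that its pad presses firmly on the tensioner's plate; then swing the tensioner's arm by its roller against the spring, all the way to its stop over the robot's side of the bed, and finish while holding it there with the gripper: do not let go. Keep the plate where it lies on the bed and leave the other things on the bench where they are.

Things in the scene. Friction and masses are not known exactly. Their poses are not given: they have to be found in the camera images.
- clamp: Screw clamp bolted to the bench: a dark steel bed 84 mm wide (its x) and 290 mm long (its y, from y = -60 to +230), top 20 mm above the bench, with a low cheek (6 mm high) along each long side, and at its -y end a grey C-frame 115 mm high whose upright stands on the bed's +x edge. Origin: on the bench, right below the screw's axis; z up. Fixed, but its place and yaw (up to 17 degrees) vary; the bed's -x side faces the robot.
- screw_axis (a point): Point on the vertical axis of the clamp's screw, 115 mm above the bench, on top of the C-frame. The crank turns about this axis.
- crank (a joint): Angle of the clamp's crank in rad, growing clockwise seen from above, 0 to 8.3 (end stop). It starts between 0 and 2.5. Each turn lowers screw, crank and pad by 12 mm. The pad, on a stiff built-in spring, meets the plate at about 6.3; at 7.3 it presses with about 35 N, at the end stop about 70 N. Turning takes 3 to 7 N at the knob, and the screw stays where it is left.
- crank_knob (a point): Centre of the top of the crank's knob: an upright black turned grip 22 mm in diameter and 40 mm tall that spins freely on its pin, 50 mm out from the screw's axis. Its top is 189 mm above the bench at crank 0 and 173 mm at the end stop; the crank's flat steel bar ends 2 mm below the knob's foot.
- pad: The clamp's round rubber pad, 38 mm in diameter, 10 mm thick, under the screw; origin at its centre.
- tensioner: Belt tensioner, loose in the bed's channel: aluminium plate 54 x 225 x 12 mm (2.5 mm to the cheek on either side), along the bed, with a dark spring barrel 46 mm in diameter and 26 mm tall on it. Its arm and roller are carried on the barrel. Origin: on the plate's underside, on its long centre line, 37 mm from the end that lies under the clamp's pad; y along the plate towards the barrel, z up. 0.7 kg in all.
- pivot (a point): Point on the vertical axis of the tensioner's arm, just above the arm, 155 mm along the plate's y from its origin, 75 mm above the bench.
- tension_arm (a joint): Angle of the tensioner's arm in rad, growing anticlockwise seen from above. At 0 (where the spring keeps it) the arm points along the plate's +y, away from the clamp; at 1.3 (fixed stop) it points nearly to the plate's -x, over the side of the bed nearer the robot. The spring takes 3 N at the roller at 0 and about 7 N at the stop, and swings the arm back if let go.
- roller_top (a point): Centre of the top of the roller at the arm's end: an upright black cylinder 34 mm in diameter, 27 mm tall, spinning freely, 85 mm from the pivot; its top is 96 mm above the bench and its foot is 69 mm above the bench, 2 mm over the flat steel arm.
- spare_roller: Loose black roller 42 mm in diameter, 22 mm tall, on the bench. Leave alone. Origin: centre of its underside.
- bolt_tray: Grey tray 90 x 130 x 30 mm with bolts, on the bench. Leave alone. Origin: centre of its underside.
- screwdriver: Screwdriver 190 mm long lying on the bench. Leave alone.
- wrench: Steel wrench 160 mm long lying on the bench. Leave alone.
- corner_joint: Black plastic corner connector, 45 x 93 x 40 mm. Leave alone. Origin: underside of its square part.
- profile_offcut: White hollow profile 50 x 260 x 40 mm lying on the bench. Leave alone. Origin: centre of its underside.
- tape_measure: Grey tape measure 65 x 35 x 62 mm. Leave alone. Origin: centre of its underside.

How it is judged:
On the way, in this order (a step that is already met when the one before it is completed fails the run):
1. the clamp's pad presses firmly on the tensioner's plate (contact force between pad and tensioner above 25 N), for 0.2 s.
2. the gripper has swung the tensioner's arm to its stop, the plate still clamped (contact force between pad and tensioner above 25 N and value of joint tension_arm above 1.22 rad and contact force between the fingers and tensioner above 2 N), for 0.3 s.
At the end, for the whole second after the job is handed in: The program finishes while holding: the arm within 0.08 rad of its stop (joint above 1.22), the gripper's fingers pressing on the tensioner with more than 2 N, the clamp's pad pressing on the plate with more than 25 N, and the plate within 12 mm of where it started (all of step 2 and distance of tensioner from where it was at the start of the episode below 0.012 m); the arm keeps its last pose, push and grip.
It fails at once if a bystander is pushed more than 30 mm from its place (distance of any of spare_roller, bolt_tray, screwdriver, wrench, corner_joint, profile_offcut, tape_measure from where it was at the start of the episode above 0.03 m).
It also fails if it takes over 64 s, if anything falls off the work surface, if the arm or the gripper's body presses on something with over 40 N, if the wrist force passes 120 N, or if a joint passes its speed limit or range.

### The arm

A 7-joint arm with a two-finger parallel gripper is mounted at the origin on the work surface. World frame = base frame: x ahead of the robot, y to its left, z up, the work surface at z = 0. Lengths are in m, angles in rad, forces in N, time in s.
With the tool pointing down it reaches from about 0.425 to 1.025 m from the base axis. Payload 9.4 kg.
Tool frame: the origin (TCP) lies at the very end of the fingers, on their centre line; the grasp point (between the pads) lies 19 mm behind it (env.hold_point_z is the distance from the TCP to the grasp point, in m); z points along the fingers, y is the direction in which the jaws open and shut (so a half turn about z gives the same grasp; the last joint's range is limited). The gripper opens to 93 mm and grips with 3 to 60 N. Pads are 15 mm wide; open, the fingers measure 128 mm over their backs; the gripper's body (75 mm by 188 mm) begins 65 mm behind the grasp point.
Start: joints at [1.187, 0.599, -0.003, 1.599, 0.002, 0.943, -0.08], TCP at [0.219, -0.691, 0.197] pointing down, gripper open.
Joint ranges: [-2.57, 2.57], [-0.35, 1.97], [-1.29, 1.29], [0.11, 2.56], [-1.05, 4.19], [0.11, 1.86], [-2.63, 2.63]. Speed limits (rad/s): [2.22, 2.22, 3.01, 3.01, 3.14, 3.14, 3.14].

### API

Orientations are given as a 3x3 rotation matrix whose columns are the frame's x, y, z axes.
In Python, from bench import env gives the robot as it stands. The module is installed in compiled form; this text tells all that it offers.
- The arm moves only by the shell command python3 -m crank 'ROWS' [FORCE]. ROWS is JSON, a list of rows, each a list of 7 numbers: the shift along the tool's x, y, z in cm, then the turn, a rotation vector about the tool's x, y, z in degrees, then the gripper's target within -1 to 1 (shut at 1, half-way at 0, fully open at -1). In form: [[tx, ty, tz, rx, ry, rz, hand], ...]. A call has exactly 10 rows; each row shifts and turns the commanded pose from where the row before left it, along the tool's axes as they then stand; what a row does not reach is not made up. A row lasts 1/8 s, in which the tool goes at most 62.5 mm and 10.7 degrees, less where a joint would pass 70% of its speed; a pose out of reach is approached as far as the arm can. A call with a gripper value outside its range is refused whole. The fingers move at their own pace and stop on an object; FORCE is the grip in N (left out, the last holds). Time passes only in rows, so rows that do not move let the fingers close, or fill a call up. It gives the time, the measured TCP pose, the force and the opening at its end, in the units of the state.
- env.read_state(): the state, without advancing time (a new reading comes with each control period).
- env.get_image(name): name is "side" or "top"; returns a dict with "color" (480x640x3 uint8, blue, green, red), "range_z" (480x640 float32, m along the optical axis (not along the pixel's ray), 0 where there is no reading), "camera_matrix" (3x3 intrinsics, pixels), "k1" (the pictures are not rectified: a ray, as slopes to the right and down, at radius r is drawn at 1 + k1 r^2 times it, then the intrinsics apply), "world_to_cam" (4x4, takes a point from world to camera coordinates). Camera axes: x right, y down, z forward; pixel columns grow to the right and rows downward; lengths in m; the calibration is good to about 2 mm. A picture is of the moment at which its call begins.
- env.close_job(): hands the job in, once; it reports no verdict.
The state is a dict: "clock": time; "joint_positions": joint angles; "joint_velocities": joint speeds; "effort": joint torques, N m; "tcp_pos": TCP position; "orientation": TCP orientation; "wrist_force": force on the tool from outside, world axes, zero at the start; "moment": the same for the moment, N m; "opening": finger opening in m.
Only numpy, scipy, OpenCV 4.12 (cv2) and the standard library are available. Lean on these libraries where they do the work, as an engineer would, in place of code of your own. Each camera call takes 0.05 s, during which the arm holds its last target. There are 200 camera calls.

## Working session

There is one attempt and no reset: what is moved stays moved. The work goes in short steps, Python scripts to look and compute and a shell command to move; the robot and the scene stay as the last step left them, time stands still between calls to the robot, and variables do not carry over. Pictures are saved under pics/ and viewed, about 8 in all and at most 12, crops included, and the job is handed in when it is done.

```bash
mkdir -p pics; cat > h.py <<'E'
import numpy as np, cv2, pickle
from bench import env
def snap(n,tag):
    d=env.get_image(n); pickle.dump(d,open(f'{tag}.pkl','wb')); cv2.imwrite(f'pics/{tag}.png',d['color']); return d
def load(tag): return pickle.load(open(f'{tag}.pkl','rb'))
def ray(d,u,v):
    K=d['camera_matrix']; s=cv2.undistortPoints(np.array([[[u,v]]],float),np.array(K,float),np.array([d['k1'],0,0,0],float))[0,0]
    T=np.array(d['world_to_cam']);R=T[:3,:3];c=-R.T@T[:3,3]
    return c,R.T@np.array([s[0],s[1],1.0])
def atz(d,u,v,z):
    c,r=ray(d,u,v); return c+r*(z-c[2])/r[2]
def depth(d,u,v):
    c,r=ray(d,u,v); w=d['range_z'][int(v)-1:int(v)+2,int(u)-1:int(u)+2]; w=w[w>0]
    return c+r*np.median(w) if len(w) else None
def tri(d1,p1,d2,p2):
    c1,r1=ray(d1,*p1);c2,r2=ray(d2,*p2);A=np.array([r1,-r2]).T
    t=np.linalg.lstsq(A,c2-c1,rcond=None)[0];a=c1+r1*t[0];b=c2+r2*t[1]
    return (a+b)/2,np.linalg.norm(a-b)
E
python3 - <<'E'
from h import *
np.set_printoptions(precision=4,suppress=True)
for n in('side','top'):
    d=snap(n,n+'0'); print(n,d['camera_matrix'],d['k1'],ray(d,320,240))
s=env.read_state();print(s,env.hold_point_z)
E
```

```text
side [[499.7585   0.     320.4118]
 [  0.     499.7585 239.8115]
 [  0.       0.       1.    ]] -0.028533110112074347 (array([ 0.4884, -0.8858,  0.6813]), array([ 0.053 ,  0.8566, -0.5133]))
top [[516.5445   0.     320.8569]
 [  0.     516.5445 244.5402]
 [  0.       0.       1.    ]] 0.03407987685715479 (array([ 0.3436, -0.0049,  1.5544]), array([ 0.148 ,  0.016 , -0.9889]))
{'clock': 0.1, 'joint_positions': array([ 1.1873,  0.6001, -0.0026,  1.6   ,  0.0018,  0.9429, -0.0798]), 'joint_velocities': array([-0.0012,  0.0002,  0.0019, -0.0021,  0.0013,  0.0007,  0.0007]), 'effort': array([  0.0065, -76.6541,   1.5025, -25.2936,  -0.0522,   0.0136,
         0.    ]), 'tcp_pos': array([ 0.2188, -0.6907,  0.1957]), 'orientation': array([[ 0.9533,  0.3021, -0.0006],
       [ 0.3021, -0.9533,  0.0013],
       [-0.0001, -0.0014, -1.    ]]), 'wrist_force': array([-0.5515, -0.0419,  0.1765]), 'moment': array([-0.0763,  0.0438, -0.0361]), 'opening': 0.09281601376172861} 0.0188
```

View pics/top0.png

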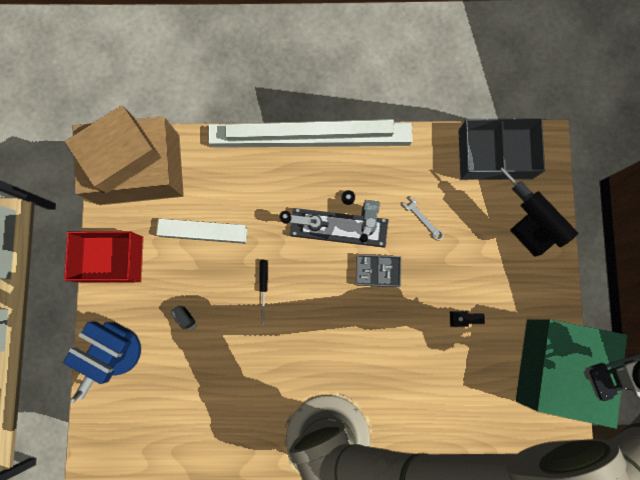

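View pics/side0.png

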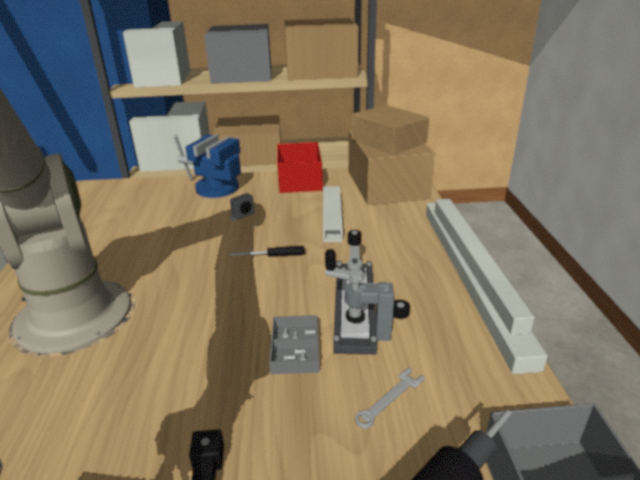

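The top view shows the clamp around (335,225), with the roller at about (285,216) and the spare roller at (348,197). In the side view the clamp is around (360,300). I need enlarged crops.

```bash
python3 - <<'E'
from h import *
a=cv2.imread('pics/top0.png')[180:260,265:405]; b=cv2.imread('pics/side0.png')[220:360,290:430]
a=cv2.resize(a,None,fx=5.5,fy=5.5,interpolation=cv2.INTER_CUBIC);cv2.imwrite('pics/c1.png',a)
b=cv2.resize(b,None,fx=4.2,fy=4.2,interpolation=cv2.INTER_CUBIC);cv2.imwrite('pics/c2.png',b)
E
```

```text
(no output)
```

View pics/c1.png

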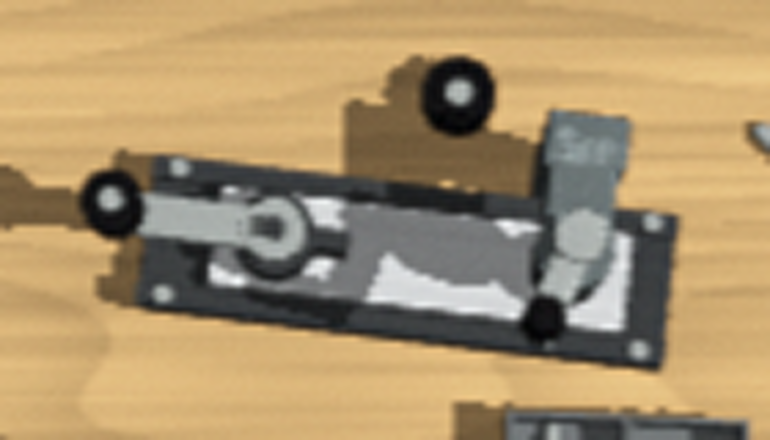

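View pics/c2.png

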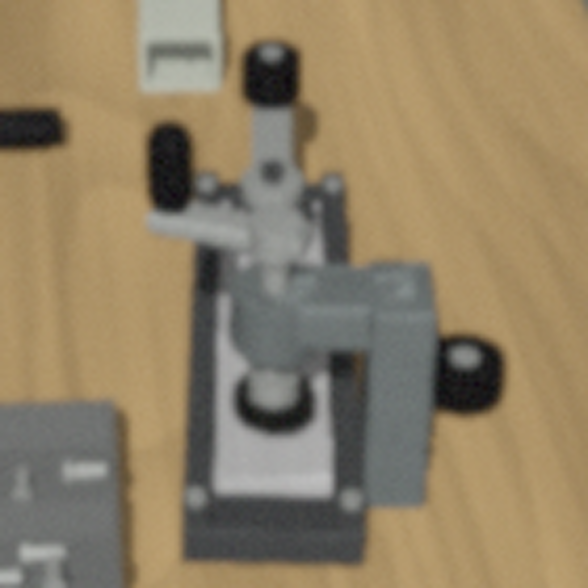

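The top crop shows the knob top at about (544,317), the hub at (582,233), the roller cap at (110,198) and the pivot at (268,226). The side crop shows the knob top at (169,130), the roller cap at (270,52) and the pivot at (272,170).

```bash
python3 - <<'E'
from h import *
np.set_printoptions(precision=4,suppress=True)
t,s=load('top0'),load('side0')
T=lambda x,y:((x+.5)/5.5-.5+265,(y+.5)/5.5-.5+180)
S=lambda x,y:((x+.5)/4.2-.5+290,(y+.5)/4.2-.5+220)
for n,a,b,z in[('knob',(544,317),(169,130),.185),('hub',(582,233),(278,210),.15),('roller',(110,198),(270,53),.096),('pivot',(268,226),(272,170),.075),
 ('boltNL',(162,294),(207,183),.026),('boltFL',(180,167),(332,183),.026),('boltNR',(640,349),(195,497),.026),('boltFR',(653,222),(350,497),.026)]:
    p,e=tri(t,T(*a),s,S(*b)); print(n,p,'err',round(e,4),'top@z',atz(t,*T(*a),z),'side@z',atz(s,*S(*b),z),'dep',depth(t,*T(*a)),depth(s,*S(*b)))
E
```

```text
knob [ 0.555  -0.0992  0.1857] err 0.0002 top@z [ 0.5552 -0.0993  0.185 ] side@z [ 0.555  -0.0981  0.185 ] dep [ 0.5546 -0.099   0.1887] [ 0.5547 -0.1015  0.1871]
hub [ 0.6017 -0.121   0.1542] err 0.0012 top@z [ 0.6031 -0.1214  0.15  ] side@z [ 0.602 -0.115  0.15 ] dep [ 0.6026 -0.1212  0.1523] [ 0.6023 -0.1129  0.1485]
roller [0.6322 0.1204 0.0943] err 0.0032 top@z [0.6335 0.1203 0.096 ] side@z [0.6302 0.117  0.096 ] dep [0.6323 0.1197 0.1022] [0.6301 0.1167 0.0962]
pivot [0.6219 0.0384 0.0703] err 0.0018 top@z [0.622  0.0383 0.075 ] side@z [0.62   0.0311 0.075 ] dep [0.6211 0.0381 0.0795] [0.62   0.0309 0.0751]
boltNL [0.5934 0.0977 0.0249] err 0.0014 top@z [0.5939 0.0976 0.026 ] side@z [0.5925 0.0959 0.026 ] dep [0.5933 0.0974 0.0297] [0.5924 0.0953 0.0264]
boltFL [0.6633 0.0879 0.0264] err 0.0021 top@z [0.6644 0.0879 0.026 ] side@z [0.6623 0.0882 0.026 ] dep [0.6639 0.0878 0.0286] [0.662  0.0864 0.0272]
boltNR [ 0.5604 -0.1619  0.0263] err 0.0027 top@z [ 0.5618 -0.1619  0.026 ] side@z [ 0.5591 -0.1618  0.026 ] dep [ 0.5611 -0.1614  0.0314] [ 0.559  -0.1627  0.0268]
boltFR [ 0.6304 -0.1703  0.0273] err 0.0022 top@z [ 0.6318 -0.1705  0.026 ] side@z [ 0.6295 -0.169   0.026 ] dep [ 0.6313 -0.1702  0.0286] [ 0.6296 -0.1686  0.0256]
```

Both views agree. The clamp yaw is about -7.2°, the screw axis is at (0.6015,-0.121), the knob at (0.555,-0.099, 0.187), the pivot at (0.621,0.037) and the roller at (0.632,0.120). I'll raise the tool, align it with the world axes, then move over the knob.

```bash
python3 -m crank '[[0,0,-3.2,0,0,8.8,-1],[0,0,-3.2,0,0,8.8,-1],[2.4,-4.23,0,0,0,0,-1],[2.4,-4.23,0,0,0,0,-1],[2.4,-4.23,0,0,0,0,-1],[2.4,-4.23,0,0,0,0,-1],[2.4,-4.23,0,0,0,0,-1],[2.4,-4.23,0,0,0,0,-1],[2.4,-4.23,0,0,0,0,-1],[2.4,-4.23,0,0,0,0,-1]]' 20
```

```text
clock: 1.35
tcp_pos: [0.4115, -0.3513, 0.2603]
orientation: [[1.0, -0.0, -0.0], [-0.0, -1.0, 0.0], [-0.0, -0.0, -1.0]]
wrist_force: [0.2, -1.1, -0.3]
opening: 0.0933
```

```bash
python3 -m crank '[[2.4,-4.23,0,0,0,0,-1],[2.4,-4.23,0,0,0,0,-1],[2.4,-4.23,0,0,0,0,-1],[2.4,-4.23,0,0,0,0,-1],[2.4,-4.23,0,0,0,0,-1],[2.4,-4.23,0,0,0,0,-1],[0,0,0,0,0,0,-1],[0,0,0,0,0,0,-1],[0,0,0,0,0,0,-1],[0,0,0,0,0,0,-1]]'
```

```text
clock: 2.6
tcp_pos: [0.5547, -0.1002, 0.2605]
orientation: [[1.0, -0.002, -0.0], [-0.002, -1.0, -0.0], [-0.0, 0.0, -1.0]]
wrist_force: [-0.1, -0.6, 0.5]
opening: 0.0929
```

```bash
python3 -m crank '[[0,-0.1,2.5,0,0,0,-1],[0,0,2.5,0,0,0,-1],[0,0,2.5,0,0,0,-1],[0,0,2.5,0,0,0,-1],[0,0,0,0,0,0,1],[0,0,0,0,0,0,1],[0,0,0,0,0,0,1],[0,0,0,0,0,0,1],[0,0,0,0,0,0,1],[0,0,0,0,0,0,1]]' 20; python3 -c "
from h import *
d=snap('top','top1');cv2.imwrite('pics/c3.png',cv2.resize(d['color'][180:270,290:430],None,fx=5,fy=5,interpolation=2))"
```

```text
clock: 3.85
tcp_pos: [0.5552, -0.0981, 0.1607]
orientation: [[1.0, -0.0, 0.0], [-0.0, -1.0, -0.0], [0.0, 0.0, -1.0]]
wrist_force: [-0.0, -0.0, -0.3]
opening: 0.0374
```

```bash
python3 -m crank '[[0,0,0,0,0,0,1],[0,0,0,0,0,0,1],[0,0,0,0,0,0,1],[0,0,0,0,0,0,1],[0,0,0,0,0,0,1],[0,0,0,0,0,0,1],[0,0,0,0,0,0,1],[0,0,0,0,0,0,1],[0,0,0,0,0,0,1],[0,0,0,0,0,0,1]]'; python3 -c "
from h import *
s=env.read_state();p=s['tcp_pos'];v=p[:2]-[.6015,-.121];th=np.degrees(np.arctan2(v[1],v[0]));print(th,np.linalg.norm(v))
a=np.radians(155-18*np.arange(21));P=5*np.c_[np.cos(a),-np.sin(a)];print(np.round(np.diff(P,axis=0),2).tolist())"
```

```text
clock: 5.15
tcp_pos: [0.5553, -0.0981, 0.1605]
orientation: [[1.0, -0.0, 0.0], [-0.0, -1.0, -0.0], [0.0, 0.0, -1.0]]
wrist_force: [2.7, -4.2, -5.0]
opening: 0.0188
153.66392331855172 0.05158974175765725
[[0.87, -1.3], [1.23, -0.96], [1.47, -0.54], [1.56, -0.05], [1.5, 0.43], [1.3, 0.87], [0.96, 1.23], [0.54, 1.47], [0.05, 1.56], [-0.43, 1.5], [-0.87, 1.3], [-1.23, 0.96], [-1.47, 0.54], [-1.56, 0.05], [-1.5, -0.43], [-1.3, -0.87], [-0.96, -1.23], [-0.54, -1.47], [-0.05, -1.56], [0.43, -1.5]]
```

The fingers stopped on the knob at 18.8 mm. I'll turn it clockwise by half a turn.

```bash
python3 -m crank '[[0.87,-1.3,0.06,0,0,0,1],[1.23,-0.96,0.06,0,0,0,1],[1.47,-0.54,0.06,0,0,0,1],[1.56,-0.05,0.06,0,0,0,1],[1.5,0.43,0.06,0,0,0,1],[1.3,0.87,0.06,0,0,0,1],[0.96,1.23,0.06,0,0,0,1],[0.54,1.47,0.06,0,0,0,1],[0.05,1.56,0.06,0,0,0,1],[-0.43,1.5,0.06,0,0,0,1]]'; python3 -c "
from h import *
d=snap('top','top2');cv2.imwrite('pics/c4.png',cv2.resize(d['color'][180:270,290:430],None,fx=5,fy=5,interpolation=2))
s=env.read_state();p=s['tcp_pos'];v=p[:2]-[.6015,-.121];print(np.degrees(np.arctan2(v[1],v[0])),np.linalg.norm(v),s['opening'],s['wrist_force'])"
```

```text
clock: 6.4
tcp_pos: [0.6464, -0.1404, 0.1547]
orientation: [[1.0, 0.0, 0.002], [0.0, -1.0, 0.001], [0.002, -0.001, -1.0]]
wrist_force: [-0.7, 4.3, 1.7]
opening: 0.0189
-27.26240577957067 0.04884286233305112 0.01922189364279382 [-1.5152439   0.96978189  2.76819387]
```

```bash
python3 -m crank '[[-0.87,1.3,0.06,0,0,0,1],[-1.23,0.96,0.06,0,0,0,1],[-1.47,0.54,0.06,0,0,0,1],[-1.56,0.05,0.06,0,0,0,1],[-1.5,-0.43,0.06,0,0,0,1],[-1.3,-0.87,0.06,0,0,0,1],[-0.96,-1.23,0.06,0,0,0,1],[-0.54,-1.47,0.06,0,0,0,1],[0,0,0,0,0,0,1],[0,0,0,0,0,0,1]]'; python3 -c "
from h import *
s=env.read_state();p=s['tcp_pos'];v=p[:2]-[.6015,-.121];print(np.degrees(np.arctan2(v[1],v[0])),np.linalg.norm(v),s['opening'],s['wrist_force'],s['effort'])
a=np.radians(191-9*np.arange(21));P=5*np.c_[np.cos(a),-np.sin(a)];print(np.round(np.diff(P,axis=0),2).tolist())"
```

```text
clock: 7.7
tcp_pos: [0.5506, -0.1269, 0.1495]
orientation: [[1.0, 0.001, -0.002], [0.001, -1.0, 0.002], [-0.002, -0.002, -1.0]]
wrist_force: [-3.4, 2.6, 6.6]
opening: 0.0189
-173.40121998671216 0.05123802744140411 0.018888909828773236 [-3.39909748  2.55048362  6.60345674] [ 6.68643191e-01 -5.75534105e+01  1.41916405e+00 -2.02195162e+01
  5.65994829e-01 -1.40021514e+00 -1.56084553e-02]
[[-0.09, -0.78], [0.03, -0.78], [0.16, -0.77], [0.27, -0.73], [0.39, -0.68], [0.49, -0.61], [0.58, -0.53], [0.65, -0.43], [0.71, -0.33], [0.76, -0.21], [0.78, -0.09], [0.78, 0.03], [0.77, 0.16], [0.73, 0.27], [0.68, 0.39], [0.61, 0.49], [0.53, 0.58], [0.43, 0.65], [0.33, 0.71], [0.21, 0.76]]
```

```bash
cat > st.py <<'E'
from h import *
np.set_printoptions(precision=4,suppress=True)
s=env.read_state();p=s['tcp_pos'];v=p[:2]-[.6015,-.121];print(s['clock'],p,np.degrees(np.arctan2(v[1],v[0])),np.linalg.norm(v),s['opening'],s['wrist_force'],s['moment'])
E
python3 -m crank '[[-0.09,-0.78,0.03,0,0,0,1],[0.03,-0.78,0.03,0,0,0,1],[0.16,-0.77,0.03,0,0,0,1],[0.27,-0.73,0.03,0,0,0,1],[0.39,-0.68,0.03,0,0,0,1],[0,0,0,0,0,0,1],[0,0,0,0,0,0,1],[0,0,0,0,0,0,1],[0,0,0,0,0,0,1],[0,0,0,0,0,0,1]]' ; python3 st.py
```

```text
clock: 8.95
tcp_pos: [0.5593, -0.0913, 0.1483]
orientation: [[1.0, -0.0, 0.001], [-0.0, -1.0, 0.0], [0.001, -0.0, -1.0]]
wrist_force: [4.0, 0.8, 0.1]
opening: 0.0189
8.95 [ 0.5593 -0.0913  0.1483] 144.86628429480768 0.051635643349624574 0.018919326885196715 [4.0023 0.8047 0.0967] [ 0.0573 -1.0683  0.0079]
```

```bash
python3 -m crank '[[0.49,-0.61,0.03,0,0,0,1],[0.58,-0.53,0.03,0,0,0,1],[0.65,-0.43,0.03,0,0,0,1],[0,0,0,0,0,0,1],[0,0,0,0,0,0,1],[0,0,0,0,0,0,1],[0,0,0,0,0,0,1],[0,0,0,0,0,0,1],[0,0,0,0,0,0,1],[0,0,0,0,0,0,1]]' >/dev/null; python3 st.py
```

```text
10.2 [ 0.576  -0.0764  0.1473] 119.6983319380331 0.05138394775283325 0.018990937250462917 [ 2.2145 -5.4324  2.5629] [-1.0392 -0.3711 -0.0021]
```

```bash
python3 -m crank '[[0.71,-0.33,0.03,0,0,0,1],[0.76,-0.21,0.03,0,0,0,1],[0.78,-0.09,0.03,0,0,0,1],[0,0,0,0,0,0,1],[0,0,0,0,0,0,1],[0,0,0,0,0,0,1],[0,0,0,0,0,0,1],[0,0,0,0,0,0,1],[0,0,0,0,0,0,1],[0,0,0,0,0,0,1]]' >/dev/null; python3 st.py
```

```text
11.45 [ 0.5977 -0.0703  0.1464] 94.28981811200919 0.050819156814692026 0.018766416354241006 [-1.4862 -5.0953  4.937 ] [-1.1803  0.1537 -0.0027]
```

```bash
python3 -m crank '[[0.78,0.03,0.03,0,0,0,1],[0.77,0.16,0.03,0,0,0,1],[0.73,0.27,0.03,0,0,0,1],[0,0,0,0,0,0,1],[0,0,0,0,0,0,1],[0,0,0,0,0,0,1],[0,0,0,0,0,0,1],[0,0,0,0,0,0,1],[0,0,0,0,0,0,1],[0,0,0,0,0,0,1]]' >/dev/null; python3 st.py; python3 -c "
from h import *
d=snap('side','side1');cv2.imwrite('pics/c5.png',cv2.resize(d['color'][200:380,270:450],None,fx=3.3,fy=3.3,interpolation=2))"
```

```text
12.7 [ 0.6198 -0.0743  0.1455] 68.59116645085095 0.05017041876755171 0.019018659484339086 [-3.2758 -3.1466  8.1255] [-0.7293  0.6809  0.0027]
```

View pics/c5.png

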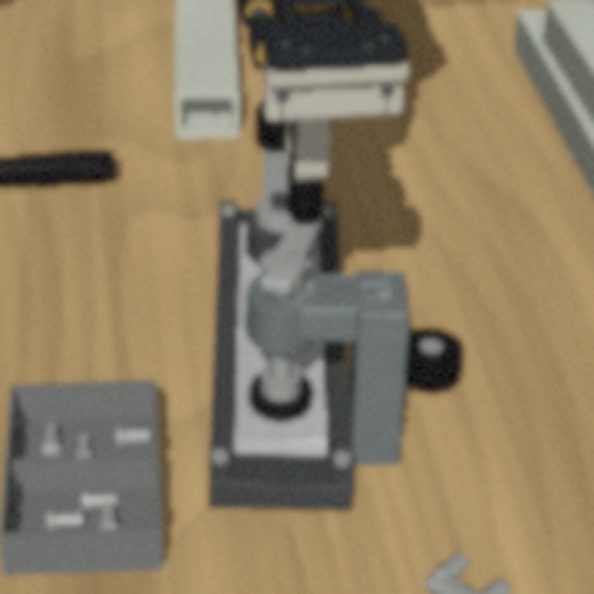

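The crop shows the fingers still on the knob at (305,200), the crank arm following, and the pad at (280,395) on or just above the plate. I'll continue in small steps to the end stop.

```bash
python3 -m crank '[[0.68,0.39,0.03,0,0,0,1],[0.61,0.49,0.03,0,0,0,1],[0,0,0,0,0,0,1],[0,0,0,0,0,0,1],[0,0,0,0,0,0,1],[0,0,0,0,0,0,1],[0,0,0,0,0,0,1],[0,0,0,0,0,0,1],[0,0,0,0,0,0,1],[0,0,0,0,0,0,1]]' >/dev/null; python3 st.py
```

```text
14.0 [ 0.6304 -0.0792  0.1436] 55.35086476937406 0.05078728364993514 0.02006565267924057 [-6.0614  5.6716  3.2964] [ 1.443   1.6587 -0.0631]
```

```bash
python3 -m crank '[[0.53,0.58,0.03,0,0,0,1],[0,0,0,0,0,0,1],[0,0,0,0,0,0,1],[0,0,0,0,0,0,1],[0,0,0,0,0,0,1],[0,0,0,0,0,0,1],[0,0,0,0,0,0,1],[0,0,0,0,0,0,1],[0,0,0,0,0,0,1],[0,0,0,0,0,0,1]]' >/dev/null; python3 st.py
```

```text
15.25 [ 0.6347 -0.0799  0.1431] 51.13265716525908 0.052832974692034296 0.019974739624538145 [-10.9203  19.0736   5.7502] [ 4.4233  2.5917 -0.1663]
```

The force rose to about 22 N with no further travel, after about 8.0 rad of turning, so the crank is at its end stop. I'll ease off, open and rise.

```bash
python3 -m crank '[[-0.4,-0.45,0,0,0,0,1],[0,0,0,0,0,0,-0.2],[0,0,0,0,0,0,-0.2],[0,0,0,0,0,0,-0.2],[0,0,0,0,0,0,-0.2],[0,0,0,0,0,0,-0.2],[0,0,0,0,0,0,-0.2],[0,0,-4,0,0,0,-0.2],[0,0,-4,0,0,0,-0.2],[0,0,-4,0,0,0,-0.2]]' 25 >/dev/null; python3 st.py; python3 -c "
from h import *
d=snap('top','top3');cv2.imwrite('pics/c6.png',cv2.resize(d['color'][170:270,260:420],None,fx=4.5,fy=4.5,interpolation=2))"
```

```text
16.5 [ 0.6355 -0.084   0.2658] 47.37400522040819 0.050231642882621115 0.055956205173601906 [0.3833 0.5188 0.0918] [ 0.0509  0.0276 -0.0217]
```

```bash
python3 -m crank '[[-0.07,-4.08,0,0,0,0,-0.2],[-0.07,-4.08,0,0,0,0,-0.2],[-0.07,-4.08,0,0,0,0,-0.2],[-0.07,-4.08,0,0,0,0,-0.2],[-0.07,-4.08,0,0,0,0,-0.2],[0,0,4,0,0,0,-0.2],[0,0,4,0,0,0,-0.2],[0,0,2.5,0,0,0,-0.2],[0,0,0,0,0,0,-0.2],[0,0,0,0,0,0,-0.2]]' >/dev/null; python3 st.py; python3 -c "
from h import *
d=snap('side','side2');cv2.imwrite('pics/c7.png',cv2.resize(d['color'][180:360,270:450],None,fx=3.3,fy=3.3,interpolation=2))"
```

```text
17.8 [0.6329 0.1201 0.1605] 82.59010304240165 0.24312603931829868 0.0557771952302203 [0.9577 0.0621 0.4697] [ 0.0165 -0.0072 -0.0056]
```

View pics/c7.png

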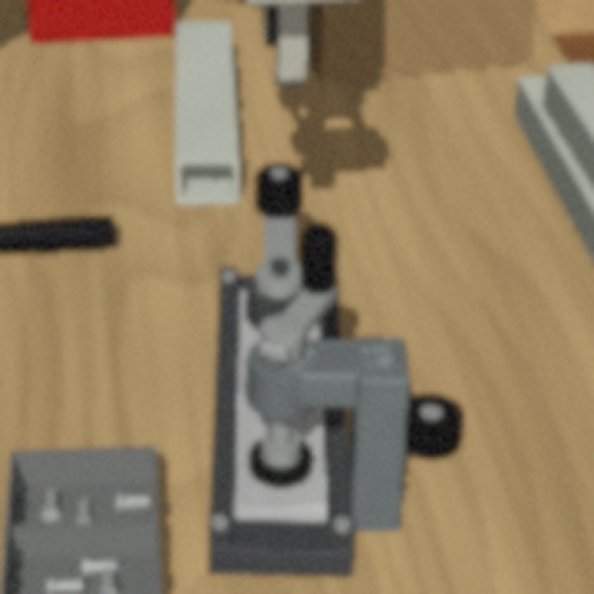

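The crop shows the gripper above and behind the roller, whose cap is at (279,172). The crank knob is at (319,235), and the pad at (280,455) is pressed down on the plate. I'll descend over the roller and grip it.

```bash
python3 -m crank '[[0,0,3,0,0,0,-0.2],[0,0,3,0,0,0,-0.2],[0,0,2.6,0,0,0,-0.2],[0,0,0,0,0,0,-0.2],[0,0,0,0,0,0,1],[0,0,0,0,0,0,1],[0,0,0,0,0,0,1],[0,0,0,0,0,0,1],[0,0,0,0,0,0,1],[0,0,0,0,0,0,1]]' 25 >/dev/null; python3 st.py;  python3 -c "
import numpy as np
a=np.radians(82.8+np.linspace(0,74.5,16));P=8.5*np.c_[np.cos(a),-np.sin(a)];print(np.round(np.diff(P,axis=0),2).tolist())"
```

```text
19.1 [0.6327 0.1196 0.0741] 82.60093288236361 0.24260578000873428 0.0021880598084560144 [-1.0947 -1.6639  4.8806] [-0.3601  0.0174  0.0066]
[[-0.73, -0.06], [-0.74, 0.0], [-0.73, 0.07], [-0.72, 0.13], [-0.71, 0.19], [-0.69, 0.25], [-0.67, 0.31], [-0.64, 0.37], [-0.6, 0.42], [-0.56, 0.47], [-0.52, 0.52], [-0.47, 0.56], [-0.42, 0.6], [-0.37, 0.64], [-0.31, 0.67]]
```

The fingers shut to 2 mm, so they missed the roller. I need to look.

```bash
python3 -c "
from h import *
d=snap('side','side3');a=cv2.resize(d['color'][160:300,300:420],None,fx=3.3,fy=3.3,interpolation=2)
e=snap('top','top4');b=cv2.resize(e['color'][165:265,260:350],None,fx=4.4,fy=4.4,interpolation=2)
h=min(len(a),len(b));cv2.imwrite('pics/c8.png',np.hstack([a[:h],b[:h]]))"
```

```text
(no output)
```

View pics/c8.png

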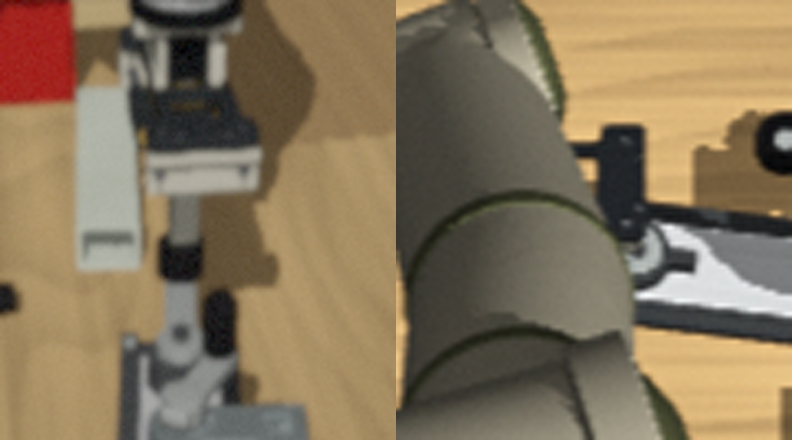

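The left half (side view) shows the roller still in place at about (180,258), with the finger at (182,215) disappearing behind or above it. I'll compare projections and depths.

```bash
python3 -c "
from h import *
np.set_printoptions(precision=4,suppress=True)
d=load('side3')
def pr(p):
    T=np.array(d['world_to_cam']);q=T[:3,:3]@p+T[:3,3];s=q[:2]/q[2];s=s*(1+d['k1']*(s@s));K=d['camera_matrix'];return K[0,0]*s+K[:2,2]
for p in[(.6327,.1196,.0741),(.6327,.1196,.10),(.6327,.1196,.14),(.632,.12,.096),(.632,.12,.069)]: print(p,pr(np.array(p)))
for v in range(210,256,3): print(v,*[depth(d,u,v) for u in (351,355,359)])
o=load('side0')
print('orig')
for v in range(228,246,3): print(v,depth(o,354,v))
cv2.imwrite('pics/c9.png',cv2.resize(d['color'][195:285,315:395],None,fx=6.5,fy=6.5,interpolation=2))
"; python3 st.py
```

```text
(0.6327, 0.1196, 0.0741) [354.7014 239.6654]
(0.6327, 0.1196, 0.1) [354.845 230.15 ]
(0.6327, 0.1196, 0.14) [355.0718 215.0226]
(0.632, 0.12, 0.096) [354.5026 231.5659]
(0.632, 0.12, 0.069) [354.3572 241.4444]
210 [0.6117 0.0337 0.1986] [0.6198 0.0321 0.199 ] [0.628  0.0308 0.1992]
213 [0.6116 0.0326 0.1922] [0.6199 0.0322 0.1919] [0.6283 0.0316 0.1916]
216 [0.6117 0.033  0.1849] [0.6199 0.0312 0.1853] [0.6286 0.0327 0.184 ]
219 [0.6213 0.1038 0.1388] [0.6302 0.1025 0.139 ] [0.639  0.0998 0.1399]
222 [0.6238 0.1224 0.1207] [0.63   0.1004 0.1324] [0.6397 0.1036 0.13  ]
225 [0.6234 0.119  0.1147] [0.6304 0.1021 0.1236] [0.6397 0.1029 0.1226]
228 [0.624  0.1226 0.1047] [0.6305 0.102  0.1158] [0.6399 0.1032 0.1145]
231 [0.6236 0.1193 0.0985] [0.6307 0.1026 0.1075] [0.6402 0.1042 0.106 ]
234 [0.6227 0.1116 0.0949] [0.6317 0.109  0.0958] [0.641  0.1086 0.0954]
237 [0.6219 0.1054 0.0905] [0.6308 0.102  0.0919] [0.6406 0.1053 0.0893]
240 [0.6219 0.105  0.0826] [0.6309 0.102  0.0838] [0.6404 0.1032 0.0824]
243 [0.6222 0.1061 0.0738] [0.631  0.1023 0.0754] [0.6408 0.1047 0.0733]
246 [0.6219 0.1039 0.0669] [0.631  0.1015 0.0677] [0.6564 0.205  0.0027]
249 [0.6203 0.091  0.0667] [0.6294 0.0891 0.0672] [ 0.6551  0.1954 -0.0004]
252 [0.6186 0.0782 0.0666] [0.6277 0.0772 0.0666] [0.6376 0.0812 0.0634]
255 [0.6171 0.0664 0.0661] [0.626  0.0645 0.0666] [0.6355 0.0664 0.0647]
orig
228 [ 0.6571  0.3069 -0.0013]
231 [0.6307 0.1192 0.0981]
234 [0.6295 0.11   0.0953]
237 [0.6284 0.1018 0.0921]
240 [0.6285 0.1017 0.0841]
243 [0.6286 0.102  0.0758]
19.2 [0.6327 0.1199 0.0741] 82.61334129936414 0.24294940121943154 0.0005132183145153977 [-0.0108 -2.1371  5.2774] [-0.3138  0.0683 -0.033 ]
```

View pics/c9.png

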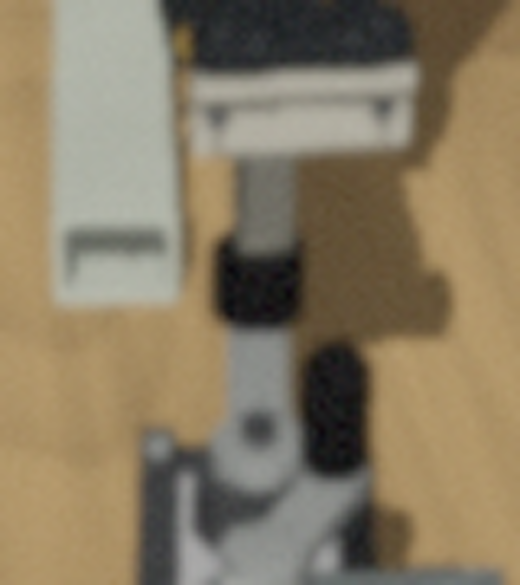

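```bash
python3 -c "
from h import *
np.set_printoptions(precision=4,suppress=True)
d=load('side2')
for v in range(180,212,2): print(v,*[depth(d,u,v) for u in (352,355,358,361)])
print('side1, tcp .6198 -.0743 .1455')
d=load('side1')
for v in range(236,270,3): print(v,*[depth(d,u,v) for u in (359,363,367)])
"
```

```text
180 [0.6132 0.0343 0.2664] [0.6197 0.0373 0.2647] [0.6313 0.0741 0.2477] [0.6372 0.0709 0.2488]
182 [0.6284 0.1467 0.2108] [0.625  0.0744 0.2433] [0.6313 0.0738 0.2433] [0.6377 0.074  0.2428]
184 [0.6286 0.1478 0.2053] [0.6251 0.0744 0.2387] [0.6315 0.0742 0.2384] [0.6378 0.074  0.2382]
186 [0.6285 0.1465 0.2009] [0.625  0.0735 0.2345] [0.6317 0.075  0.2334] [0.638  0.0746 0.2333]
188 [0.6285 0.1458 0.1962] [0.6253 0.0749 0.2292] [0.6317 0.075  0.2288] [0.6381 0.0746 0.2286]
190 [0.6286 0.1467 0.1908] [0.6253 0.075  0.2245] [0.6318 0.0749 0.2241] [0.6382 0.0746 0.2239]
192 [0.6286 0.1461 0.186 ] [0.6255 0.0757 0.2194] [0.6321 0.0768 0.2185] [0.6384 0.0751 0.2189]
194 [0.6787 0.5144 0.0023] [0.6257 0.0765 0.2143] [0.6322 0.0764 0.214 ] [0.6385 0.0751 0.2142]
196 [ 0.6778  0.507  -0.0009] [0.6255 0.0751 0.2102] [0.6321 0.0756 0.2096] [0.6387 0.0762 0.2089]
198 [ 0.676   0.4937 -0.0013] [0.6258 0.0763 0.2048] [0.6322 0.0759 0.2047] [0.6387 0.0758 0.2044]
200 [ 0.6742  0.4795 -0.0011] [0.6258 0.0759 0.2003] [0.6325 0.0774 0.1991] [0.6391 0.0777 0.1986]
202 [ 0.6724  0.4656 -0.0009] [0.62
[... 782 characters left out ...]
6166 -0.1016  0.1951] [ 0.6243 -0.101   0.1942]
248 [ 0.6109 -0.0912  0.1825] [ 0.617  -0.1001  0.1876] [ 0.6245 -0.1008  0.1875]
251 [ 0.6106 -0.0936  0.1773] [ 0.6172 -0.0998  0.1807] [ 0.6248 -0.1     0.1803]
254 [ 0.6123 -0.0838  0.1643] [ 0.6187 -0.0914  0.1687] [ 0.6261 -0.0932  0.1692]
257 [ 0.6124 -0.0834  0.1572] [ 0.6197 -0.0868  0.1588] [ 0.628  -0.0836  0.1562]
260 [ 0.6127 -0.0824  0.1496] [ 0.6198 -0.0869  0.152 ] [ 0.6286 -0.0808  0.1474]
263 [ 0.6128 -0.0827  0.1428] [ 0.62   -0.0868  0.145 ] [ 0.6287 -0.0818  0.1411]
266 [ 0.613  -0.082   0.1353] [ 0.6203 -0.0856  0.1372] [ 0.63   -0.0751  0.1295]
269 [ 0.6124 -0.0869  0.1316] [ 0.6203 -0.0868  0.1309] [0.6545 0.0639 0.0265]
```

The depth readings show the real fingertips about 22–26 mm above the reported TCP, so the shut fingers are resting on top of the roller. The crank was also gripped only by the knob's top, so I'll check the knob's final height while correcting for this. I'll raise, open, then descend deeper.

```bash
python3 -c "
from h import *
np.set_printoptions(precision=4,suppress=True)
d=load('side2')
for v in range(247,262,2): print(v,*[depth(d,u,v) for u in (364,367,370)])
t=load('top3');z=t['range_z']
pts=[(u,v,depth(t,u,v)) for u in range(345,385) for v in range(195,245)]
k=[(u,v,*p) for u,v,p in pts if p is not None and .168<p[2]<.195 and t['color'][v,u].max()<60]; k=np.array(k); print(len(k),k.mean(0) if len(k) else '')
"
python3 -m crank '[[0,0,-3,0,0,0,1],[0,0,0,0,0,0,-0.2],[0,0,0,0,0,0,-0.2],[0,0,0,0,0,0,-0.2],[0,0,0,0,0,0,-0.2],[0,0,0,0,0,0,-0.2],[0,0,0,0,0,0,-0.2],[0,0,0,0,0,0,-0.2],[0,0,0,0,0,0,-0.2],[0,0,0,0,0,0,-0.2]]' >/dev/null; python3 st.py
```

```text
247 [ 0.6238 -0.0707  0.1712] [ 0.629  -0.0745  0.1732] [ 0.6849  0.2032 -0.0012]
249 [ 0.6221 -0.0815  0.1735] [ 0.6279 -0.0813  0.1729] [ 0.6339 -0.0803  0.1719]
251 [ 0.6215 -0.0856  0.1715] [ 0.6271 -0.0866  0.1718] [ 0.6329 -0.0865  0.1713]
253 [ 0.6212 -0.0876  0.1683] [ 0.6268 -0.089   0.1688] [ 0.6327 -0.0884  0.168 ]
255 [ 0.6211 -0.0889  0.1646] [ 0.6266 -0.0909  0.1655] [ 0.6329 -0.0879  0.1631]
257 [ 0.6212 -0.0893  0.1603] [ 0.6267 -0.0907  0.1609] [ 0.6329 -0.0887  0.1591]
259 [ 0.6214 -0.0887  0.1554] [ 0.6269 -0.0906  0.1562] [ 0.6332 -0.0878  0.1539]
261 [ 0.6215 -0.0886  0.1507] [ 0.627  -0.0909  0.1518] [ 0.6333 -0.088   0.1495]
0 
20.45 [0.6322 0.12   0.1036] 82.73003153660162 0.24292963378265298 0.05556541329406332 [ 0.331  -0.2584  0.619 ] [-0.0098  0.0439  0.0013]
```

The knob top is at about z = 0.173 and bearing 57°, the end-stop height, and the fingers had been pushing well past it. Now I'll descend on the roller to the right depth.

```bash
python3 -m crank '[[0,0,1.5,0,0,0,-0.2],[0,0,1.5,0,0,0,-0.2],[0,0,1.2,0,0,0,-0.2],[0,0,0.9,0,0,0,-0.2],[0,0,0,0,0,0,1],[0,0,0,0,0,0,1],[0,0,0,0,0,0,1],[0,0,0,0,0,0,1],[0,0,0,0,0,0,1],[0,0,0,0,0,0,1]]' 25 >/dev/null; python3 st.py
```

```text
21.7 [0.6326 0.1199 0.053 ] 82.655825446447 0.24293116390911362 0.03260739409168482 [ 0.6067 -0.0712  3.8242] [-0.1467 -0.0938 -0.0029]
```

The roller is gripped (32.6 mm). I'll swing it along the arc.

```bash
python3 -m crank '[[-0.73,-0.06,0,0,0,0,1],[-0.74,0,0,0,0,0,1],[-0.73,0.07,0,0,0,0,1],[-0.72,0.13,0,0,0,0,1],[-0.71,0.19,0,0,0,0,1],[-0.69,0.25,0,0,0,0,1],[-0.67,0.31,0,0,0,0,1],[-0.64,0.37,0,0,0,0,1],[0,0,0,0,0,0,1],[0,0,0,0,0,0,1]]' 25 >/dev/null; python3 st.py
```

```text
22.95 [0.5767 0.1079 0.0529] 96.17320812715886 0.23019938825316616 0.03221232914520638 [ 6.6458 -0.2256  3.398 ] [-0.0843 -1.479   0.006 ]
```

```bash
python3 -m crank '[[-0.6,0.42,0,0,0,0,1],[-0.56,0.47,0,0,0,0,1],[-0.52,0.52,0,0,0,0,1],[-0.47,0.56,0,0,0,0,1],[-0.42,0.6,0,0,0,0,1],[-0.37,0.64,0,0,0,0,1],[-0.31,0.67,0,0,0,0,1],[0,0,0,0,0,0,1],[0,0,0,0,0,0,1],[0,0,0,0,0,0,1]]' 25 >/dev/null; python3 st.py
```

```text
24.2 [0.5444 0.0711 0.0529] 106.55994421918956 0.20037320731119454 0.0328039101833965 [5.1882 6.385  2.6024] [ 1.2882 -1.2433 -0.0593]
```

```bash
python3 -m crank '[[-0.1,0.23,0,0,0,0,1],[-0.1,0.23,0,0,0,0,1],[0,0,0,0,0,0,1],[0,0,0,0,0,0,1],[0,0,0,0,0,0,1],[0,0,0,0,0,0,1],[0,0,0,0,0,0,1],[0,0,0,0,0,0,1],[0,0,0,0,0,0,1],[0,0,0,0,0,0,1]]' 25 >/dev/null; python3 st.py; python3 -c "
from h import *
snap('top','top5');d=snap('side','side4');cv2.imwrite('pics/c10.png',cv2.resize(d['color'][190:370,270:450],None,fx=3.3,fy=3.3,interpolation=2))"
```

```text
25.45 [0.5425 0.068  0.0529] 107.34092766897784 0.19796482394368672 0.032321924813116014 [5.6183 9.5187 2.8011] [ 2.2754 -1.1729 -0.0289]
```

View pics/c10.png

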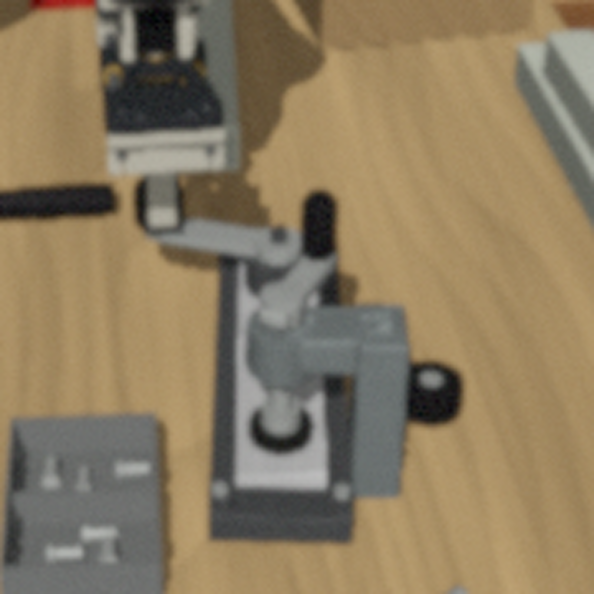

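The crop shows the fingers holding the roller at (162,205), the arm pointing at the robot's side, the pad pressed at (280,435) and the plate still along the bed. I'll push slightly more to confirm the stop.

```bash
python3 -m crank '[[-0.12,0.28,0,0,0,0,1],[0,0,0,0,0,0,1],[0,0,0,0,0,0,1],[0,0,0,0,0,0,1],[0,0,0,0,0,0,1],[0,0,0,0,0,0,1],[0,0,0,0,0,0,1],[0,0,0,0,0,0,1],[0,0,0,0,0,0,1],[0,0,0,0,0,0,1]]' 25 >/dev/null; python3 st.py
python3 -c "
from h import *
np.set_printoptions(precision=4,suppress=True)
d=load('side4');D=load('side0')
for n,i in(('side0',D),('side4',d)):
    # bright plate pixels: near end, from depth z 0.03-0.034
    P=[depth(i,u,v) for u in range(335,375) for v in range(300,345) if i['color'][v,u].min()>110]
    P=np.array([p for p in P if p is not None and .024<p[2]<.040]);
    print(n,len(P),P.min(0),P.max(0),np.percentile(P,[2,98],axis=0))
"
```

```text
26.8 [0.5411 0.0672 0.053 ] 107.78274747438938 0.19767664387635844 0.03233680825012235 [ 3.9031 15.5204  3.5883] [ 3.6863 -0.8558 -0.0263]
side0 590 [ 0.5566 -0.1758  0.0241] [ 0.6327 -0.0463  0.0388] [[ 0.5611 -0.1681  0.0246]
 [ 0.6292 -0.0599  0.0334]]
side4 546 [ 0.5567 -0.1762  0.024 ] [ 0.6316 -0.0447  0.0384] [[ 0.5609 -0.1676  0.0246]
 [ 0.629  -0.0587  0.0331]]
```

```bash
python3 -c "
from bench import env
print(env.close_job())"
```

```text
the job is handed in; nothing more can be done
None
```

I turned the crank clockwise by about 8.0 rad to its end stop, then swung the tensioner's arm by its roller to its stop. I handed the job in at about 27 s with the gripper still holding the roller. The hand-in gives no verdict.

**Last checks:**
- **Clamp:** the force at the knob rose to about 22 N with almost no further travel, against the 3–7 N that turning takes. The knob top ended at about z = 0.173 m, the stated end-stop height. The pad force itself can't be measured.
- **Arm:** the angle computed from the TCP position is about 1.3 rad. A further 3 mm of commanded push moved the roller only about 1 mm, with about 16 N against the push, so the arm is at its stop. The grip was set to 25 N and the fingers stand 32 mm apart on the roller.
- **Plate and bystanders:** the visible plate area read the same before and after, within about 1–2 mm. The spare roller and bolt tray looked undisturbed in the last picture viewed; I did not measure any of the bystanders.

**What failed or disagreed:**
- **Missed first grasp:** the first try at the roller shut on top of it, pressing with about 5 N, because the camera depth puts the real fingertips about 22–27 mm above the reported TCP. I corrected for this and gripped 21 mm lower.
- **Shallow crank grip:** for the same reason the crank was turned holding only the top few millimetres of the knob. The fingers slipped slightly once the crank was against its stop.

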